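# Rock a tight bung out of a manifold block and stand it in the row

### The arm

A 7-joint arm with a two-finger parallel gripper is mounted at the origin on a cart in front of the work surface, level with it; the furniture and walls round the work are solid. World frame = base frame: x ahead of the robot, y to its left, z up, the work surface at z = 0. Lengths are in mm, angles in rad, forces in N, time in s.
With the tool pointing down it reaches from about 400 to 875 mm from the base axis. Payload 4.4 kg.
Tool frame: the origin (TCP) lies between the finger pads, 19 mm behind the fingertips; this is the grasp point; z points along the fingers, y is the line along which they close (so a half turn about z gives the same grasp; the last joint's range is limited). The gripper opens to 85 mm and grips with 20 to 120 N. Pads are 22 mm wide; open, the fingers measure 114 mm over their backs; the gripper's body (76 mm by 85 mm) begins 54 mm behind the grasp point. The pads swing forward as they close: fully open they stand 13 mm farther back than shut.
Start: joints at [-1.221, 0.628, 0.038, 1.517, -0.027, 0.996, -0.02], TCP at [262.528, 594.64, 250.013] pointing down, gripper open.
Joint ranges: [-3.06, 3.06], [-0.37, 2.12], [-1.25, 1.32], [0.18, 2.47], [-1.1, 4.24], [0.23, 1.98], [-2.94, 2.94]. Speed limits (rad/s): [2.57, 2.57, 3.14, 3.14, 3.14, 3.14, 3.14].

### API

Orientations are given as [roll, pitch, yaw] about the fixed x, y, z axes, in that order (R = Rz(yaw) Ry(pitch) Rx(roll)).
In Python, from cell import ctrl gives the robot as it stands.
- The arm moves only by the tool carry_out, never from a script. Its argument "deltas" is one flat list of numbers, 7 for each row, row after row: the turn, a rotation vector about the tool's x, y, z in degrees, then the shift along the tool's x, y, z in m, then the closure, from -1 (fully open) to 1 (shut). In form: [wx, wy, wz, dx, dy, dz, claw, wx, wy, wz, dx, dy, dz, claw, ...]. A call has 1 to 12 rows; each row shifts and turns the commanded pose from where the row before left it, along the tool's axes as they then stand; what a row does not reach is not made up. A row lasts 1/8 s, in which the tool goes at most 62.5 mm and 10.7 degrees, less where a joint would pass 70% of its speed; a pose out of reach is approached as far as the arm can. A call with a gripper value outside its range is refused whole. The fingers move at their own pace and stop on an object; the grip force is fixed at half the most. Time passes only in rows, so rows that do not move let the fingers close. It gives the time, the measured TCP pose, the force, the opening and the grip force at its end, in the units of the state.
- ctrl.read_state(): the state, without advancing time (a new reading comes with each control period).
- ctrl.get_image(name): name is "scene" or "top" or "wrist"; returns the picture (420x560x3 uint8, red, green, blue); there is no depth.
- ctrl.calibration(name): a dict with "mtx" (3x3 intrinsics, pixels), "R" (3x3) and "t" (3): a world point X has camera coordinates R X + t. Camera axes: x right, y down, z forward; pixel columns grow to the right and rows downward; lengths in mm; the calibration is good to about 2 mm. A picture is of the moment at which its call begins: read the wrist's pose just before it. calibration takes no time and is no camera call; for the wrist camera it gives the pose at the moment of the call.
- ctrl.finish_job(): hands the job in; it is judged then, once.
The state is a dict: "clock": time; "qpos": joint angles; "qd": joint speeds; "tau": joint torques, N m; "eef_pos": TCP position; "tool_rot": TCP orientation; "force": force on the tool from outside, world axes, zero at the start; "torque": the same for the moment, N m; "width": finger opening in mm; "gripper_force": force on a finger pad.
Only numpy, scipy, OpenCV 4.12 (cv2) and the standard library are available. Lean on these libraries where they do the work, as an engineer would, in place of code of your own. Each camera call takes 0.05 s, during which the arm holds its last target. There are 200 camera calls.

### The job

Work the tight grey bung out of the port in the top of the aluminium block by rocking it from side to side, along the block's length, while pulling it gently upward; the block is loose, so it must stay down on the counter where it is, not be picked up, tipped or dragged. Then stand the bung upright on the blank white card on the wooden stand, in line and square with the two bungs already standing there, and let go. Leave those two and the other things alone.

Things in the scene. Friction and masses are not known exactly. Their poses are not given: they have to be found in the camera images.
- bung: the tight grey plastic bung, 112 mm tall, 0.11 kg, standing upright in the block's port. Origin under the middle of its foot, z up. Plug: 40 mm along x, 26 mm along y, z 0 to 56 mm; collar 46 x 32 mm, z 56 to 62 mm; handle 28 mm along x, 22 mm along y, z 62 to 112 mm. Only collar and handle show at the start
- bung_grip (a point): point on the bung's axis in its handle, 92 mm above the foot: a good height for the TCP
- block: loose aluminium manifold block, 180 mm along its x, 96 mm along y, 62 mm high, 2.8 kg (27 N); origin under its middle, z up. In its top is an oblong port, 60 mm along x, 30 mm along y, with its floor 12 mm above the block's underside; the bung at first stands on that floor, its x along the block's x. An upward pull over 25 N lifts the block, a tilting moment over about 1.3 Nm tips it
- port (a point): middle of the port in the plane of the block's top, 62 mm above its underside, moving with the block. The bung is free of the lips when its foot has risen 40 mm. Tilted about the block's y axis one way, then the other (room for 0.2 rad each way), it slides up past one lip at a time about the other, and with 5 to 20 N of upward pull walks out a few mm each rock
- lip_far (a joint): springy black rubber lip at the port's +x end, its rounded nose 10 mm below the block's top (52 mm above its underside), pressing on the plug's 26 mm wide face at x = +20 mm of the block with about 38 N; m, 0 with the plug in, + towards the middle, -8 to +3 mm, 2 N/mm
- lip_near (a joint): the same lip at the port's -x end, pressing on the plug's face at x = -20 mm. The friction of the two lips together, 38 to 54 N, is more than the block's weight: a straight pull takes the block along and does not free the bung
- stand: fixed low wooden stand, 100 mm along x, 240 mm along y; standing surface 14 mm above its origin, which lies on the counter under its middle; a back edge along its +x side rises to 30 mm above the counter. It has three places in a row along y, 75 mm apart: two hold a bung, the third the white card
- card: blank white paper card, 70 mm along x, 54 mm along y, under 1 mm thick, fixed flat on the stand's surface at the free place (any of the three); origin at its middle, axes parallel to the stand's. Bungs stand with the 40 mm side of the foot along the stand's x
- bung_b: first bung standing on the stand: grey plastic bung, same shape and size as bung; origin under the middle of its foot; z up its axis, x along the foot's 40 mm side
- bung_c: second bung standing on the stand: grey plastic bung, same shape and size as bung; origin under the middle of its foot; z up its axis, x along the foot's 40 mm side
- tee_bronze: loose bronze pipe tee, 62 x 84 x 39 mm, on the counter to the right of the block; origin under its middle; to be left alone
- carton: loose small brown carton, 81 x 63 x 51 mm, on the counter beyond the block; origin under its middle; to be left alone
- ball_valve: loose brass ball valve with a yellow upright lever, 67 x 40 x 132 mm, standing on the counter beyond the block; origin under its middle; to be left alone
Not all that is in view belongs to the job. What is shaped like the bung_c but red is not meant. Leave any turquoise look-alike of the bung alone.

How it is judged:
By the outcome, as a careful person would: the job done as asked, in the order asked, and still so for the second after the job is handed in, with the robot touching nothing.
It also fails if it takes over 62 s, if anything falls off the work surface, if the arm or the gripper's body presses on something with over 40 N, if the wrist force passes 120 N, or if a joint passes its speed limit or range.

## Working session

There is one attempt and no reset: what is moved stays moved. The work goes in short steps, Python scripts to look and compute and a tool call to move; the robot and the scene stay as the last step left them, time stands still between calls to the robot, and variables do not carry over. Pictures are saved under pics/ and viewed, at most 10 in all, crops included, and the job is handed in when it is done.

Besides the shell and the picture viewer there is one more tool, called after ">>>" as a command line: name --argument value ..., lists and objects as JSON in quotes. carry_out: Moves the arm, as the interface text tells. Its arguments: {"type":"object","properties":{"deltas":{"type":"array"}},"required":["deltas"]}

```bash
mkdir -p pics
python3 - <<'E'
from cell import ctrl
import cv2,numpy as np
s=ctrl.read_state();print(s)
for n in("scene","top"):
    cv2.imwrite(f"pics/{n}0.png",ctrl.get_image(n)[:,:,::-1]);c=ctrl.calibration(n);print(n,np.round(c["mtx"],1).tolist(),np.round(c["R"],3).tolist(),np.round(c["t"],1))
E
```

```text
{'clock': 0.0, 'qpos': array([-1.22082221,  0.62934342,  0.0384494 ,  1.51837678, -0.02700318,
        0.99628157, -0.01995602]), 'qd': array([-9.72756019e-06,  1.31285592e-03, -1.80492046e-03, -5.47061264e-04,
       -3.86881564e-04,  7.54457509e-04, -3.89802548e-04]), 'tau': array([ 2.07431367e-04, -5.63382876e+01,  1.22627456e+00, -1.93447763e+01,
        1.10301166e-02,  1.03546330e-02,  6.05161787e-06]), 'eef_pos': array([262.27239201, 594.09447969, 249.08813487]), 'tool_rot': array([-3.13970195e+00,  2.65650924e-05,  2.72585459e+00]), 'force': array([-0.36031878, -0.80932732,  0.39672463]), 'torque': array([0.03363949, 0.02419655, 0.04480925]), 'gripper_force': 0.0, 'width': 85.3707895352946}
scene [[381.7, 0.0, 280.2], [0.0, 381.7, 207.2], [0.0, 0.0, 1.0]] [[0.649, -0.761, 0.005], [-0.421, -0.364, -0.831], [0.634, 0.537, -0.557]] [-406.5  307.8  664.8]
top [[484.6, 0.0, 276.2], [0.0, 484.6, 206.3], [0.0, 0.0, 1.0]] [[-0.011, -1.0, -0.004], [-0.977, 0.012, -0.211], [0.211, 0.002, -0.977]] [ -31.2  579.4 1254.2]
```

View pics/scene0.png

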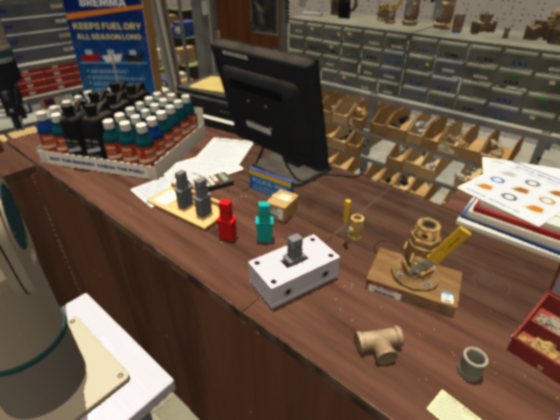

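View pics/top0.png

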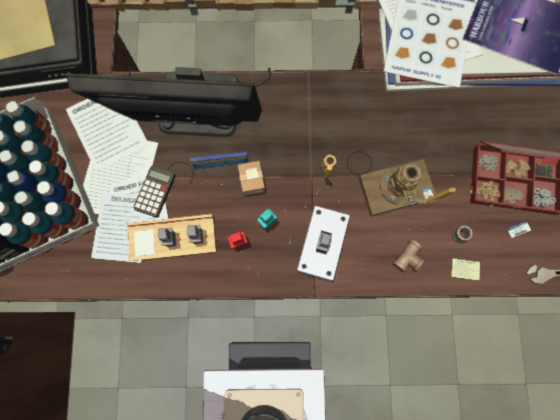

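Candidates in the top view: the grey bung in the block (324,242), the grey bungs on the stand (166,237) and (194,234), the red one (237,240) and the turquoise one (267,218). I choose the one in the block. The card is at (145,243), the stand's left end. I'll measure these and check with a close crop.

```bash
cat > h.py <<'E'
from cell import ctrl
import cv2,numpy as np
def ray(c,uv,z):
    d=c["R"].T@np.linalg.inv(c["mtx"])@np.array([uv[0],uv[1],1.]); o=-c["R"].T@c["t"]
    return o+d*(z-o[2])/d[2]
def proj(c,X):
    p=c["mtx"]@(c["R"]@np.asarray(X,float)+c["t"]); return p[:2]/p[2]
def blob(m,seed):
    n,l,st,_=cv2.connectedComponentsWithStats(m.astype(np.uint8)); k=l[seed[1],seed[0]]
    cs,_=cv2.findContours((l==k).astype(np.uint8),cv2.RETR_EXTERNAL,cv2.CHAIN_APPROX_NONE)
    return max(cs,key=cv2.contourArea)[:,0,:]
def rect(c,cnt,z):
    w=np.array([ray(c,p,z)[:2] for p in cnt],np.float32); return cv2.minAreaRect(w)
E
python3 - <<'E'
from h import *
im=cv2.imread("pics/top0.png");c=ctrl.calibration("top")
hsv=cv2.cvtColor(im,cv2.COLOR_BGR2HSV)
H,S,V=cv2.split(hsv)
print(hsv[[260,243,240,255,242,232,237]  ,[315,145,324,180,130,194,166]].tolist())
b=blob((S<40)&(V>170),(315,255)); print("block",rect(c,b,62))
cd=blob((S<60)&(V>190),(145,243)); print("card",rect(c,cd,15))
st=blob((V>120)&(H<30)&(S>50),(180,252)); print("stand",rect(c,st,14),cv2.boundingRect(st))
# scene cam too
im2=cv2.imread("pics/scene0.png")
a=cv2.resize(im[195:290,280:375],None,fx=4,fy=4,interpolation=2);d=cv2.resize(im[195:290,120:225],None,fx=4,fy=4,interpolation=2)
cv2.imwrite("pics/crop1.png",np.hstack([a,d]))
E
```

```text
[[90, 2, 241], [38, 17, 242], [17, 14, 165], [17, 108, 167], [22, 92, 235], [20, 15, 153], [18, 14, 94]]
block ((480.21942138671875, -162.71160888671875), (97.30165100097656, 180.6549530029297), 73.47212219238281)
card ((491.65582275390625, 330.4920654296875), (70.1654281616211, 54.38039016723633), 5.763976573944092)
stand ((508.6285095214844, 257.8270263671875), (113.95193481445312, 243.0670928955078), 5.549597263336182) (126, 213, 90, 48)
```

View pics/crop1.png

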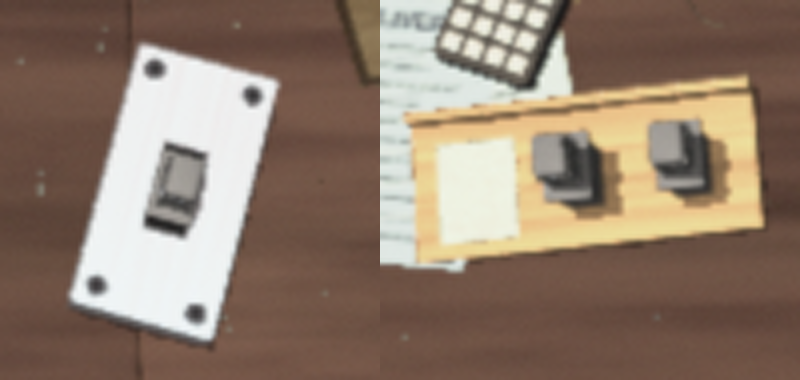

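The crop shows the grey handle standing in the block's port (near 180,185 in the left panel). The card lies empty at the stand's left end (478,190 in the right panel). The sizes fit: the block measures 97x181 and the card 70x54. Next I turn the tool.

>>> carry_out --deltas '[0, 0, 10.3, 0, 0, 0, -1, 0, 0, 10.3, 0, 0, 0, -1, 0, 0, 10.3, 0, 0, 0, -1, 0, 0, 10.3, 0, 0, 0, -1, 0, 0, 10.3, 0, 0, 0, -1, 0, 0, 10.3, 0, 0, 0, -1, 0, 0, 10.3, 0, 0, 0, -1, 0, 0, 10.6, 0, 0, 0, -1, 0, 0, 0, 0, 0, 0, -1]'

```text
clock: 1.23
eef_pos: [262.2, 594.5, 249.5]
tool_rot: [3.141, 0.001, 1.285]
force: [-0.0, -0.1, 0.1]
width: 85.6
gripper_force: 0.0
```

```bash
cat >> h.py <<'E'
def totool(target):
    from scipy.spatial.transform import Rotation as Ro
    s=ctrl.read_state();R=Ro.from_euler("xyz",s["tool_rot"])
    print("t",s["clock"],"pos",np.round(s["eef_pos"],1),"rot",np.round(s["tool_rot"],4),"F",np.round(s["force"],1),"T",np.round(s["torque"],2),"w",round(s["width"],1))
    print("shift tool mm",np.round(R.inv().apply(np.asarray(target)-s["eef_pos"]),1))
E
python3 - <<'E'
from h import *
im=cv2.imread("pics/top0.png");c=ctrl.calibration("top")
totool([480,-163,250]); totool([480,250,250])
V=cv2.cvtColor(im,cv2.COLOR_BGR2HSV)[:,:,2]
# handle top: brightest grey patch inside the block
m=(V<200)&(V>150); 
for z in(124,):
    b=blob(m,(325,239)); print(rect(c,b,z),len(b),cv2.boundingRect(b))
for p in [(480.2,-162.7,124),(480.2,-162.7,62)]: print(proj(c,p))
E
```

```text
t 1.225 pos [262.2 594.5 249.5] rot [3.1412e+00 1.1000e-03 1.2845e+00] F [-0.  -0.1  0.1] T [-0.01 -0.05 -0.01] w 85.6
shift tool mm [-6.651e+02  4.228e+02  4.000e-01]
t 1.225 pos [262.2 594.5 249.5] rot [3.1412e+00 1.1000e-03 1.2845e+00] F [-0.  -0.1  0.1] T [-0.01 -0.05 -0.01] w 85.6
shift tool mm [-2.690e+02  3.062e+02 -1.000e-01]
((479.87841796875, -162.07357788085938), (14.74551773071289, 21.28034782409668), 74.37789916992188) 24 (322, 234, 7, 10)
[325.58745212 238.48235175]
[323.37685613 241.87871729]
```

>>> carry_out --deltas '[0, 0, 0, -0.0336, 0.0383, 0, -1, 0, 0, 0, -0.0336, 0.0383, 0, -1, 0, 0, 0, -0.0336, 0.0383, 0, -1, 0, 0, 0, -0.0336, 0.0383, 0, -1, 0, 0, 0, -0.0336, 0.0383, 0, -1, 0, 0, 0, -0.0336, 0.0383, 0, -1, 0, 0, 0, -0.0336, 0.0383, 0, -1, 0, 0, 0, -0.0336, 0.0383, 0, -1]'

```text
clock: 2.22
eef_pos: [480.5, 248.4, 250.1]
tool_rot: [3.142, -0.0, 1.287]
force: [2.0, 0.3, 0.9]
width: 85.2
gripper_force: 0.0
```

>>> carry_out --deltas '[0, 0, 0, -0.0495, 0.0146, 0, -1, 0, 0, 0, -0.0495, 0.0146, 0, -1, 0, 0, 0, -0.0495, 0.0146, 0, -1, 0, 0, 0, -0.0495, 0.0146, 0, -1, 0, 0, 0, -0.0495, 0.0146, 0, -1, 0, 0, 0, -0.0495, 0.0146, 0, -1, 0, 0, 0, -0.0495, 0.0146, 0, -1, 0, 0, 0, -0.0495, 0.0146, 0, -1, 0, 0, 0, 0, 0, 0, -1]'

```text
clock: 3.35
eef_pos: [478.4, -168.2, 250.4]
tool_rot: [3.14, 0.003, 1.278]
force: [0.8, 0.2, -0.3]
width: 85.4
gripper_force: 0.0
```

Run:
```python
from h import *
totool([480,-162.5,200])
c=ctrl.calibration("wrist");im=ctrl.get_image("wrist")[:,:,::-1]
cv2.imwrite("pics/w1.png",im)
np.savez("w1.npz",mtx=c["mtx"],R=c["R"],t=c["t"])
print(proj(c,[480,-162.5,124]),proj(c,[480,-162.5,62]))
```

```text
t 3.35 pos [ 478.4 -168.2  250.4] rot [3.1400e+00 2.6000e-03 1.2779e+00] F [ 0.8  0.2 -0.3] T [0.05 0.03 0.01] w 85.4
shift tool mm [ 6.1 -0.2 50.4]
[279.49719452 202.07342519] [279.41604729 187.08170025]
```

View pics/w1.png

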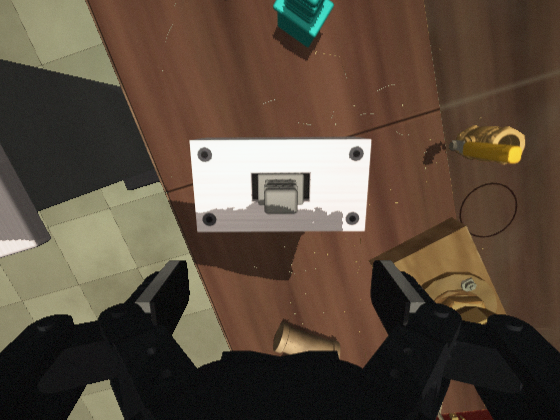

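The wrist view shows the block squarely, with corners near (190,139), (371,139), (367,233) and (198,232). The port is at (280,187) and the handle top at (280,201), as predicted. I'll refine the yaw and centre from the four hole marks.

Run:
```python
from h import *
c=np.load("w1.npz")
im=cv2.imread("pics/w1.png");V=cv2.cvtColor(im,cv2.COLOR_BGR2GRAY)
P=[]
for u,v in[(204,154),(356,154),(352,218),(209,218)]:
    b=V[v-9:v+10,u-9:u+10];w=(b<90).astype(float)
    yy,xx=np.mgrid[-9:10,-9:10];q=(u+(xx*w).sum()/w.sum(),v+(yy*w).sum()/w.sum())
    P.append(ray(c,q,62)[:2]);print(q,w.sum(),P[-1])
P=np.array(P);print(P.mean(0),[np.degrees(np.arctan2(*(d[::-1]))) for d in (P[1]-P[0],P[2]-P[3])],np.linalg.norm(P[1]-P[0]),np.linalg.norm(P[2]-P[1]))
b=blob((V>95)&(V<215),(281,203));print(cv2.boundingRect(b),len(b))
R=[ray(c,(264+.5,187),124)[:2],ray(c,(298,187),124)[:2]]
totool([*P.mean(0),104])
```

```text
(np.float64(204.1), np.float64(154.38)) 50.0 [ 417.54945536 -108.83880179]
(np.float64(356.089552238806), np.float64(153.82089552238807)) 67.0 [ 563.19970411 -152.28476339]
(np.float64(352.74074074074076), np.float64(218.37037037037038)) 81.0 [ 544.68407263 -217.36621214]
(np.float64(208.96268656716418), np.float64(219.02985074626866)) 134.0 [ 398.48778842 -173.88708241]
[ 480.98025513 -163.09421493] [np.float64(-16.609297485664165), np.float64(-16.562605544841144)] 151.99192920261606 67.66404939394589
(195, 172, 174, 62) 714
t 3.4 pos [ 478.6 -165.1  250. ] rot [3.1415e+00 5.0000e-04 1.2810e+00] F [-0.1  0.6  0.5] T [-0.01  0.04  0.  ] w 85.2
shift tool mm [  2.7   1.7 146. ]
```

>>> carry_out --deltas '[0, 0, 0, 0.0025, 0.0019, 0.03, -1, 0, 0, 0, 0, 0, 0.03, -1, 0, 0, 0, 0, 0, 0.025, -1, 0, 0, 0, 0, 0, 0.02, -1, 0, 0, 0, 0, 0, 0.02, -1, 0, 0, 0, 0, 0, 0.015, -1, 0, 0, 0, 0, 0, 0.006, -1, 0, 0, 0, 0, 0, 0, -1]'

```text
clock: 4.4
eef_pos: [481.7, -160.8, 103.9]
tool_rot: [-3.141, -0.0, 1.283]
force: [-0.6, -0.1, -0.2]
width: 85.4
gripper_force: 0.0
```

Run:
```python
from h import *
totool([480.7,-162.9,104])
```

```text
t 4.4 pos [ 481.7 -160.8  103.9] rot [-3.1412e+00 -3.0000e-04  1.2833e+00] F [-0.6 -0.1 -0.2] T [-0.01 -0.05  0.08] w 85.4
shift tool mm [-2.3 -0.4 -0.1]
```

>>> carry_out --deltas '[0, 0, 0, -0.0018, 0, 0, -1, 0, 0, 0, 0, 0, 0, 0, 0, 0, 0, 0, 0, 0, 0.5, 0, 0, 0, 0, 0, 0, 1, 0, 0, 0, 0, 0, 0, 1, 0, 0, 0, 0, 0, 0, 1, 0, 0, 0, 0, 0, 0, 1, 0, 0, 0, 0, 0, 0, 1]'

```text
clock: 5.4
eef_pos: [481.3, -162.9, 104.3]
tool_rot: [3.141, -0.0, 1.283]
force: [-0.2, 1.3, 5.5]
width: 27.9
gripper_force: 60.5
```

Run:
```python
from h import *
totool([480.7,-162.9,104])
```

```text
t 5.4 pos [ 481.3 -162.9  104.3] rot [ 3.1412e+00 -2.0000e-04  1.2825e+00] F [-0.2  1.3  5.5] T [0.16 0.15 0.08] w 27.9
shift tool mm [-0.1 -0.6  0.3]
```

>>> carry_out --deltas '[2.9, 0, 0, 0, 0.0026, -0.001, 1, 2.9, 0, 0, 0, 0.0026, -0.001, 1]'

```text
clock: 5.65
eef_pos: [486.7, -164.6, 105.7]
tool_rot: [-3.04, 0.0, 1.282]
force: [0.1, 0.5, -5.9]
width: 27.7
gripper_force: 60.0
```

```bash
cat > r.py <<'E'
from h import *
from scipy.spatial.transform import Rotation as Ro
def rep():
    s=ctrl.read_state();R=Ro.from_euler("xyz",s["tool_rot"]).as_matrix()
    bx=np.array([.9584,-.2855,0]);by=np.array([.2855,.9584,0]);o=np.array([480.9,-162.9,0])
    a=-R[:,2]; th=np.arctan2(a@bx,a[2]); f=s["eef_pos"]-92*a-o   # foot centre
    F=s["force"];T=s["torque"]
    print("t %.2f"%s["clock"],"lean %.3f side %.3f"%(th,a@by),"foot bx %.1f by %.1f z %.1f"%(f@bx,f@by,f[2]-12),"F bx %.1f by %.1f z %.1f"%(F@bx,F@by,F[2]),"T bx %.2f by %.2f z %.2f"%(T@bx,T@by,T[2]),"w %.1f"%s["width"])
if __name__=="__main__": rep()
E
python3 r.py
```

```text
t 5.65 lean 0.101 side 0.000 foot bx -3.2 by 0.0 z 2.2 F bx -0.1 by 0.5 z -5.9 T bx 0.20 by -1.19 z -0.01 w 27.7
```

>>> carry_out --deltas '[2.6, 0, 0, 0, 0.0024, -0.0015, 1, 2.6, 0, 0, 0, 0.0024, -0.0015, 1]'

```text
clock: 5.9
eef_pos: [491.3, -165.9, 106.9]
tool_rot: [-2.949, 0.001, 1.282]
force: [0.2, 0.4, -12.3]
width: 27.5
gripper_force: 60.6
```

```bash
python3 r.py
```

```text
t 5.90 lean 0.193 side 0.001 foot bx -6.8 by 0.0 z 4.6 F bx 0.0 by 0.4 z -12.3 T bx 0.08 by -1.91 z -0.04 w 27.5
```

```bash
python3 - <<'E'
from h import *
im=ctrl.get_image("scene")[:,:,::-1];a=cv2.imread("pics/scene0.png")
cv2.imwrite("pics/s2.png",np.hstack([cv2.resize(x[200:310,235:355],None,fx=3.3,fy=3.3,interpolation=2) for x in(a,im)]))
E
python3 r.py
```

```text
t 5.95 lean 0.194 side 0.001 foot bx -5.9 by 0.0 z 4.7 F bx -0.6 by -0.5 z 0.5 T bx -0.04 by 0.05 z -0.02 w 27.3
```

View pics/s2.png

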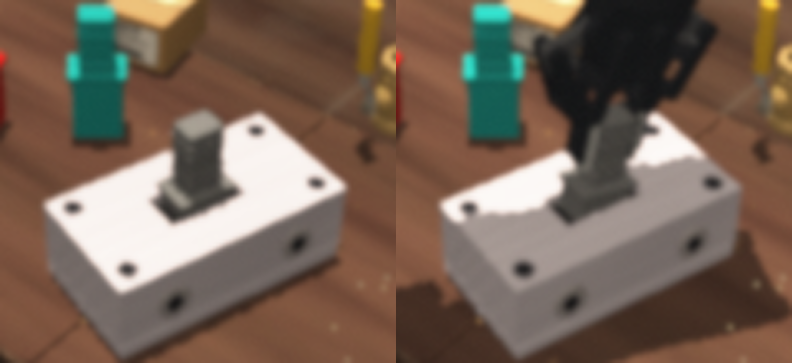

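The block stands as before (same corners in both halves), and the bung leans clearly toward +x with its collar lifted. Now I rock the other way.

>>> carry_out --deltas '[-2.8, 0, 0, 0, -0.0027, -0.0012, 1, -2.8, 0, 0, 0, -0.0027, -0.0012, 1, -2.8, 0, 0, 0, -0.0027, -0.0012, 1, -2.8, 0, 0, 0, -0.0027, -0.0012, 1]'

```text
clock: 6.45
eef_pos: [480.2, -162.5, 112.3]
tool_rot: [3.139, 0.001, 1.283]
force: [4.0, -0.9, -22.6]
width: 27.4
gripper_force: 60.6
```

```bash
python3 r.py
```

```text
t 6.45 lean -0.003 side 0.001 foot bx -0.6 by 0.0 z 8.3 F bx 4.1 by 0.3 z -22.6 T bx 0.00 by -0.64 z 0.00 w 27.4
```

>>> carry_out --deltas '[-2.8, 0, 0, 0, -0.0028, -0.0003, 1, -2.8, 0, 0, 0, -0.0028, -0.0006, 1]'

```text
clock: 6.7
eef_pos: [474.7, -160.9, 113.7]
tool_rot: [3.042, 0.001, 1.283]
force: [2.8, -0.1, -16.3]
width: 27.1
gripper_force: 62.0
```

```bash
python3 r.py
```

```text
t 6.70 lean -0.100 side 0.000 foot bx 2.6 by 0.1 z 10.2 F bx 2.7 by 0.7 z -16.3 T bx 0.25 by 0.32 z 0.00 w 27.1
```

>>> carry_out --deltas '[-2.8, 0, 0, 0, -0.003, -0.0006, 1, -2.8, 0, 0, 0, -0.003, -0.0008, 1]'

```text
clock: 6.95
eef_pos: [470.1, -159.6, 114.4]
tool_rot: [2.971, -0.004, 1.282]
force: [4.9, -4.8, -6.5]
width: 27.6
gripper_force: 63.1
```

```bash
python3 r.py
```

```text
t 6.95 lean -0.170 side -0.004 foot bx 4.3 by 0.4 z 11.8 F bx 6.0 by -3.2 z -6.5 T bx -0.89 by 0.18 z -0.09 w 27.6
```

>>> carry_out --deltas '[2.8, 0, 0, 0, 0.003, -0.0009, 1, 2.8, 0, 0, 0, 0.003, -0.0009, 1, 2.8, 0, 0, 0, 0.003, -0.0009, 1]'

```text
clock: 7.32
eef_pos: [478.9, -162.1, 118.0]
tool_rot: [3.119, -0.002, 1.282]
force: [2.3, -3.0, -15.2]
width: 27.7
gripper_force: 61.9
```

```bash
python3 r.py
```

```text
t 7.33 lean -0.022 side -0.002 foot bx -0.1 by 0.4 z 14.1 F bx 3.0 by -2.2 z -15.2 T bx -0.64 by -1.35 z -0.06 w 27.7
```

>>> carry_out --deltas '[2.8, 0, 0, -0.0003, 0.003, -0.0007, 1, 2.8, 0, 0, 0, 0.0031, -0.0007, 1, 2.8, 0, 0, 0, 0.0031, -0.0008, 1]'

```text
clock: 7.7
eef_pos: [488.3, -164.9, 119.8]
tool_rot: [-3.019, -0.003, 1.283]
force: [1.4, -2.4, -9.9]
width: 27.8
gripper_force: 63.0
```

```bash
python3 r.py
```

```text
t 7.70 lean 0.123 side -0.003 foot bx -3.6 by 0.4 z 16.5 F bx 2.0 by -1.9 z -9.9 T bx -0.69 by -1.97 z 0.08 w 27.8
```

>>> carry_out --deltas '[1.4, 0, 0, 0, 0.0016, -0.001, 1, -2.8, 0, 0, 0, -0.0033, -0.001, 1, -2.8, 0, 0, 0, -0.0033, -0.001, 1, -2.8, 0, 0, 0, -0.0033, -0.0009, 1]'

```text
clock: 8.2
eef_pos: [479.8, -162.1, 123.6]
tool_rot: [-3.141, -0.003, 1.283]
force: [3.7, -3.1, -20.9]
width: 27.5
gripper_force: 61.3
```

```bash
python3 r.py
```

```text
t 8.20 lean 0.000 side -0.003 foot bx -1.3 by 0.7 z 19.6 F bx 4.4 by -1.9 z -20.9 T bx -0.58 by -1.07 z 0.09 w 27.5
```

>>> carry_out --deltas '[-2.8, 0, 0, -0.0004, -0.0034, -0.0004, 1, -2.8, 0, 0, 0, -0.0034, -0.0006, 1, -2.8, 0, 0, 0, -0.0034, -0.0008, 1]'

```text
clock: 8.57
eef_pos: [469.5, -159.2, 125.5]
tool_rot: [2.997, -0.004, 1.283]
force: [5.6, -2.5, -16.8]
width: 27.4
gripper_force: 61.9
```

```bash
python3 r.py
python3 - <<'E'
from h import *
im=ctrl.get_image("scene")[:,:,::-1];a=cv2.imread("pics/scene0.png")
cv2.imwrite("pics/s3.png",np.hstack([cv2.resize(x[200:310,235:355],None,fx=3.3,fy=3.3,interpolation=2) for x in(a,im)]))
E
python3 r.py
```

```text
t 8.57 lean -0.145 side -0.004 foot bx 1.3 by 0.6 z 22.5 F bx 6.0 by -0.8 z -16.8 T bx -0.21 by 0.08 z 0.04 w 27.4
t 8.62 lean -0.146 side -0.004 foot bx 0.1 by 0.7 z 22.7 F bx 6.3 by -2.6 z -12.6 T bx -0.53 by -1.44 z -0.01 w 27.1
```

View pics/s3.png

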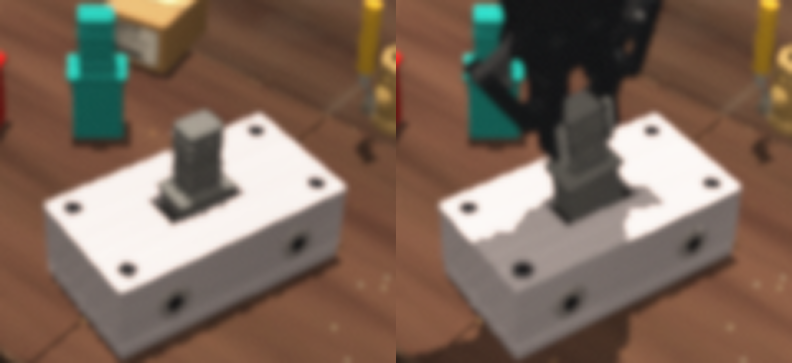

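The block is still in place (corners unmoved) and the bung is about 20 mm up. I go on rocking.

>>> carry_out --deltas '[2.8, 0, 0, -0.0003, 0.0042, -0.0009, 1, 2.8, 0, 0, 0, 0.0042, -0.0009, 1, 2.8, 0, 0, 0, 0.004, -0.0009, 1]'

```text
clock: 9.0
eef_pos: [480.8, -162.7, 129.7]
tool_rot: [-3.136, -0.005, 1.283]
force: [0.1, -1.2, -8.3]
width: 27.3
gripper_force: 63.0
```

```bash
python3 r.py
```

```text
t 9.00 lean 0.005 side -0.005 foot bx -0.6 by 0.6 z 25.7 F bx 0.4 by -1.2 z -8.3 T bx -0.26 by -0.72 z -0.01 w 27.3
```

>>> carry_out --deltas '[2.8, 0, 0, 0, 0.0037, -0.0011, 1, 2.8, 0, 0, 0, 0.0037, -0.0011, 1, 2.8, 0, 0, 0, 0.0037, -0.0011, 1]'

```text
clock: 9.38
eef_pos: [491.9, -165.9, 131.7]
tool_rot: [-2.991, -0.004, 1.283]
force: [-0.3, -1.1, -15.1]
width: 27.2
gripper_force: 62.0
```

```bash
python3 r.py
```

```text
t 9.38 lean 0.151 side -0.004 foot bx -2.5 by 0.6 z 28.8 F bx -0.0 by -1.1 z -15.1 T bx -0.44 by -1.88 z 0.04 w 27.2
```

>>> carry_out --deltas '[-2.8, 0, 0, -0.0003, -0.0037, -0.0009, 1, -2.8, 0, 0, 0, -0.0037, -0.0009, 1, -2.8, 0, 0, 0, -0.0037, -0.0007, 1]'

```text
clock: 9.75
eef_pos: [480.5, -162.5, 134.8]
tool_rot: [-3.137, -0.004, 1.284]
force: [2.5, -2.7, -15.5]
width: 27.3
gripper_force: 62.2
```

```bash
python3 r.py
```

```text
t 9.75 lean 0.004 side -0.004 foot bx -0.9 by 0.7 z 30.8 F bx 3.1 by -1.9 z -15.5 T bx -0.37 by -0.39 z 0.08 w 27.3
```

>>> carry_out --deltas '[-2.8, 0, 0, -0.0003, -0.0038, -0.0007, 1, -2.8, 0, 0, 0, -0.0038, -0.0009, 1, -2.8, 0, 0, 0, -0.0038, -0.001, 1]'

```text
clock: 10.12
eef_pos: [468.6, -159.1, 136.9]
tool_rot: [3.001, -0.005, 1.284]
force: [4.1, -2.1, -16.6]
width: 27.3
gripper_force: 62.1
```

```bash
python3 r.py
```

```text
t 10.12 lean -0.140 side -0.005 foot bx 0.0 by 0.6 z 33.8 F bx 4.5 by -0.8 z -16.6 T bx -0.18 by 0.46 z 0.01 w 27.3
```

>>> carry_out --deltas '[2.8, 0, 0, 0, 0.0046, -0.0009, 1, 2.8, 0, 0, 0, 0.0046, -0.0009, 1, 2.8, 0, 0, 0, 0.0044, -0.0009, 1]'

```text
clock: 10.5
eef_pos: [480.9, -162.6, 140.8]
tool_rot: [-3.132, -0.006, 1.283]
force: [-0.8, -0.6, -17.7]
width: 27.7
gripper_force: 61.9
```

```bash
python3 r.py
```

```text
t 10.50 lean 0.010 side -0.006 foot bx -1.0 by 0.8 z 36.8 F bx -0.5 by -0.8 z -17.7 T bx -0.17 by -0.53 z 0.01 w 27.7
```

>>> carry_out --deltas '[2.8, 0, 0, -0.0003, 0.0042, -0.0007, 1, 2.8, 0, 0, 0, 0.0042, -0.0009, 1, 2.8, 0, 0, 0, 0.0042, -0.001, 1]'

```text
clock: 10.88
eef_pos: [493.2, -166.3, 143.0]
tool_rot: [-2.985, -0.006, 1.283]
force: [-0.6, -0.4, -8.0]
width: 27.2
gripper_force: 63.3
```

```bash
python3 r.py
```

```text
t 10.88 lean 0.157 side -0.006 foot bx -1.6 by 0.8 z 40.1 F bx -0.4 by -0.6 z -8.0 T bx -0.19 by 0.16 z 0.03 w 27.2
```

>>> carry_out --deltas '[-2.8, 0, 0, -0.0003, -0.0042, -0.0009, 1, -2.8, 0, 0, 0, -0.0042, -0.0009, 1, -2.8, 0, 0, 0, -0.0042, -0.0009, 1]'

```text
clock: 11.25
eef_pos: [480.5, -163.0, 148.8]
tool_rot: [-3.134, -0.008, 1.283]
force: [-3.8, 2.5, 5.6]
width: 27.7
gripper_force: 65.0
```

```bash
python3 r.py
```

```text
t 11.25 lean 0.007 side -0.008 foot bx -1.0 by 0.6 z 44.8 F bx -4.4 by 1.3 z 5.6 T bx 0.25 by 1.30 z -0.03 w 27.7
```

>>> carry_out --deltas '[0, 0, 0, 0, 0, -0.001, 1, 0, 0, 0, 0, 0, -0.002, 1, 0, 0, 0, 0, 0, -0.003, 1]'

```text
clock: 11.62
eef_pos: [484.4, -164.2, 154.2]
tool_rot: [-3.139, -0.006, 1.284]
force: [0.3, 0.1, -0.7]
width: 27.3
gripper_force: 64.1
```

```bash
python3 r.py
```

```text
t 11.62 lean 0.003 side -0.006 foot bx 3.5 by 0.3 z 50.2 F bx 0.2 by 0.2 z -0.7 T bx 0.03 by -0.03 z 0.05 w 27.3
```

>>> carry_out --deltas '[0, 0, 0, 0, 0, -0.01, 1, 0, 0, 0, 0, 0, -0.02, 1, 0, 0, 0, 0, 0, -0.03, 1, 0, 0, 0, 0, 0, -0.03, 1, 0, 0, 0, 0, 0, -0.01, 1, 0, 0, -7.4, 0, 0, 0, 1, 0, 0, -7.4, 0, 0, 0, 1, 0, 0, -7.4, 0, 0, 0, 1, 0, 0, 0, 0, 0, 0, 1]'

```text
clock: 12.75
eef_pos: [483.4, -164.6, 253.8]
tool_rot: [-3.14, -0.008, 1.67]
force: [-0.1, -0.1, -1.9]
width: 27.2
gripper_force: 64.1
```

Run:
```python
from h import *
totool([491.7,330.5,250])
im=ctrl.get_image("scene")[:,:,::-1];c=ctrl.calibration("scene")
s=ctrl.read_state();p=s["eef_pos"]
for dz in(20,-30,-36,-92): print(dz,proj(c,p+[0,0,dz]).round(1))
cv2.imwrite("pics/s4.png",cv2.resize(im[140:320,190:400],None,fx=3.3,fy=3.3,interpolation=2))
t=ctrl.get_image("top")[:,:,::-1];cv2.imwrite("pics/t4.png",t)
```

```text
t 12.75 pos [ 483.4 -164.6  253.8] rot [-3.1404 -0.0081  1.6697] F [-0.1 -0.1 -1.9] T [-0.02 -0.    0.  ] w 27.2
shift tool mm [491.8  57.1   7.7]
20 [297.9 174.2]
-30 [297.1 196.3]
-36 [297.  198.9]
-92 [296.2 221.6]
```

View pics/s4.png

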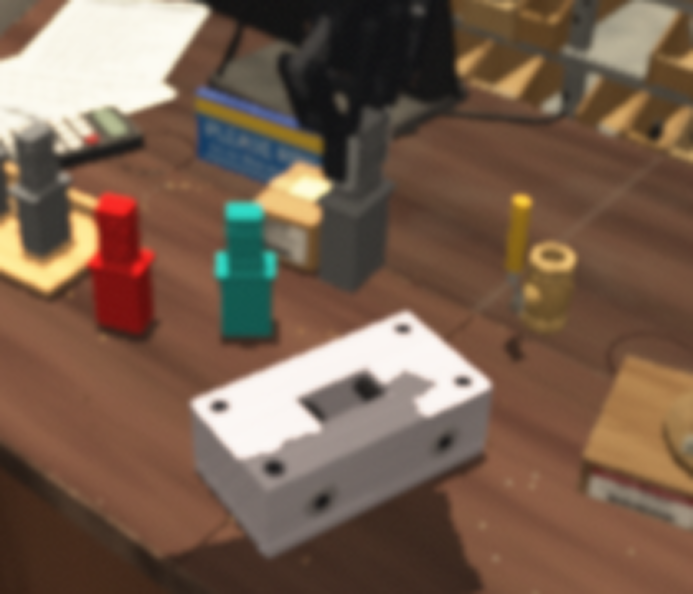

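The bung is free and the block stands put (top corners as before). It hangs slightly tilted in the grip: handle near (370,150), foot (350,275). I'll measure that tilt with the wrist and scene views.

Run:
```python
from h import *
from scipy.spatial.transform import Rotation as Ro
s=ctrl.read_state();p=s["eef_pos"];R=Ro.from_euler("xyz",s["tool_rot"]).as_matrix()
c=ctrl.calibration("wrist");im=ctrl.get_image("wrist")[:,:,::-1].copy()
cv2.imwrite("pics/w5raw.png",im);np.savez("w5.npz",mtx=c["mtx"],R=c["R"],t=c["t"],p=p,T=R)
Q=[(x,y,92) for x in(-13,13) for y in(-20,20)]+[(0,0,-20)]
u=np.array([proj(c,p+R@np.array(q)) for q in Q]);print(u.round(1).tolist())
x0,y0=160,150
A=cv2.resize(im[:,140:420],None,fx=1.42,fy=1.42,interpolation=2)
sc=ctrl.get_image("scene")[:,:,::-1];cv2.imwrite("pics/s5raw.png",sc)
B=cv2.resize(sc[165:240,272:322],(397,596),interpolation=2)
cv2.imwrite("pics/w5.png",np.hstack([A[:596],B]))
```

```text
[[252.9, 238.6], [306.5, 238.6], [252.0, 204.9], [307.3, 204.9], [279.7, 312.0]]
```

View pics/w5.png

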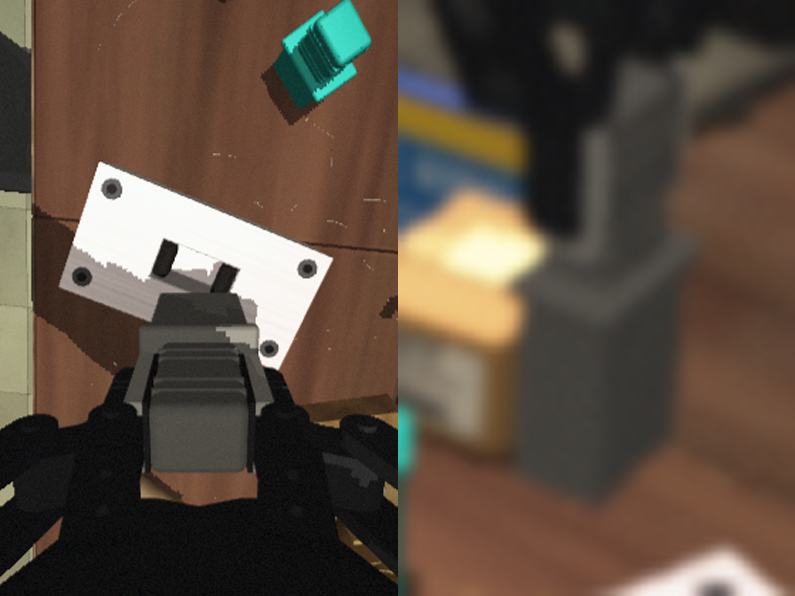

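The wrist half shows the plug's foot edge at raw (252.7,206.3) to (309,206.3). An aligned bung is predicted at (252,204.9) to (307.3,204.9), so it is square in the hand. I'll check for a slip along z with the scene's lowest foot corner, raw about (296.9,228.3).

Run:
```python
from h import *
w=np.load("w5.npz");c=ctrl.calibration("scene");p,T=w["p"],w["T"]
f=lambda c,q:proj(c,p+T@np.array(q,float)).round(1)
for z in(82,87,92): print("scene foot",z,[f(c,(x,y,z)).tolist() for x in(-13,13) for y in(-20,20)],"wrist",[f(w,(13,y,z)).tolist() for y in(-20,20)])
for z in(20,25,30): print("collar top scene",z,[f(c,(x,y,z)).tolist() for x in(-16,16) for y in(-23,23)])
im=cv2.imread("pics/w5raw.png",0)
print("wrist col 275-285 rows", im[196:216,275:286].mean(1).round().tolist())
sc=cv2.imread("pics/s5raw.png",0);print("scene col297 rows 218..",sc[218:236,296:298].mean(1).tolist())
```

```text
scene foot 82 [[296.1, 224.5], [306.6, 215.2], [285.5, 220.0], [296.1, 211.0]] wrist [[250.8, 208.6], [308.6, 208.6]]
scene foot 87 [[296.1, 226.5], [306.4, 217.1], [285.4, 222.0], [296.0, 213.0]] wrist [[251.4, 206.7], [307.9, 206.7]]
scene foot 92 [[296.0, 228.4], [306.3, 219.1], [285.4, 224.0], [295.9, 214.9]] wrist [[252.0, 204.9], [307.3, 204.9]]
collar top scene 20 [[297.8, 199.7], [310.2, 189.6], [284.0, 194.5], [296.7, 184.8]]
collar top scene 25 [[297.7, 201.9], [310.1, 191.7], [283.9, 196.7], [296.6, 186.9]]
collar top scene 30 [[297.6, 204.1], [309.9, 193.8], [283.9, 198.8], [296.6, 189.0]]
wrist col 275-285 rows [142.0, 125.0, 107.0, 89.0, 80.0, 78.0, 79.0, 79.0, 78.0, 78.0, 60.0, 54.0, 53.0, 54.0, 54.0, 53.0, 52.0, 53.0, 53.0, 50.0]
scene col297 rows 218.. [62.5, 62.0, 62.5, 61.5, 61.0, 61.0, 60.0, 60.5, 60.5, 63.5, 70.0, 76.5, 81.5, 82.0, 80.5, 82.0, 86.0, 88.5]
```

>>> carry_out --deltas '[0, 0, 0, 0.03, 0.003, 0, 1, 0, 0, 0, 0.048, 0.006, 0, 1, 0, 0, 0, 0.048, 0.006, 0, 1, 0, 0, 0, 0.048, 0.006, 0, 1, 0, 0, 0, 0.048, 0.006, 0, 1, 0, 0, 0, 0.048, 0.006, 0, 1, 0, 0, 0, 0.048, 0.006, 0, 1, 0, 0, 0, 0.048, 0.006, 0, 1, 0, 0, 0, 0.048, 0.006, 0, 1, 0, 0, 0, 0.048, 0.0045, 0, 1, 0, 0, 0, 0.03, 0.0015, 0, 1, 0, 0, 0, 0, 0, 0, 1]'

```text
clock: 14.45
eef_pos: [489.9, 334.0, 257.0]
tool_rot: [-3.14, -0.008, 1.676]
force: [-0.4, -0.5, -1.4]
width: 27.1
gripper_force: 64.1
```

>>> carry_out --deltas '[0, 0, 0, 0, 0, 0.02, 1, 0, 0, 0, 0, 0, 0.02, 1, 0, 0, 0, 0, 0, 0.01, 1, 0, 0, 0, 0, 0, 0, 1, 0, 0, 0, 0, 0, 0, 1]'

```text
clock: 15.08
eef_pos: [491.6, 330.7, 208.6]
tool_rot: [3.141, -0.008, 1.67]
force: [0.6, -0.2, -0.8]
width: 26.9
gripper_force: 64.1
```

Run:
```python
from h import *
totool([491.7,330.5,107])
c=ctrl.calibration("wrist");im=ctrl.get_image("wrist")[:,:,::-1].copy()
cv2.imwrite("pics/w6.png",im);np.savez("w6.npz",mtx=c["mtx"],R=c["R"],t=c["t"])
a=np.radians(5.7);ex=np.array([np.cos(a),np.sin(a),0]);ey=np.array([-np.sin(a),np.cos(a),0]);o=np.array([491.7,330.5,15])
print([proj(c,o+i*35*ex+j*27*ey).round(1).tolist() for i in(-1,1) for j in(-1,1)])
t=cv2.imread("pics/top0.png");ct=ctrl.calibration("top")
for k in(1,2):print(proj(ct,o-75*k*ey+[0,0,111]).round(1))
```

```text
t 15.075 pos [491.6 330.7 208.6] rot [ 3.141  -0.0078  1.6704] F [ 0.6 -0.2 -0.8] T [-0.03  0.04 -0.02] w 26.9
shift tool mm [ -1.   -0.  101.6]
[[247.1, 218.3], [245.6, 168.2], [312.1, 218.3], [313.5, 168.1]]
[161.4 232.9]
[190.7 229.7]
```

View pics/w6.png

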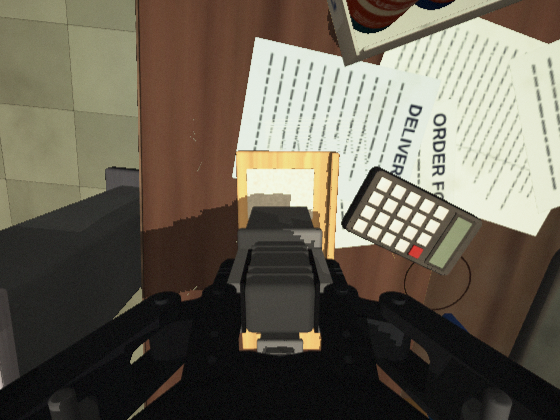

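The card's far corners show at (246,168) and (314,168), as predicted, so the card position holds. Lowering now.

>>> carry_out --deltas '[0, -0.45, 0, -0.001, -0.0004, 0.02, 1, 0, 0, 0, 0, 0, 0.02, 1, 0, 0, 0, 0, 0, 0.02, 1, 0, 0, 0, 0, 0, 0.015, 1, 0, 0, 0, 0, 0, 0.012, 1, 0, 0, 0, 0, 0, 0.006, 1, 0, 0, 0, 0, 0, 0.003, 1, 0, 0, 0, 0, 0, 0, 1, 0, 0, 0, 0, 0, 0, 1]'

```text
clock: 16.25
eef_pos: [491.0, 330.1, 112.3]
tool_rot: [3.142, 0.0, 1.671]
force: [-0.1, -0.2, -0.4]
width: 27.1
gripper_force: 64.1
```

Run:
```python
from h import *
totool([491.7,330.5,107])
```

```text
t 16.25 pos [491.  330.1 112.3] rot [3.1415 0.     1.671 ] F [-0.1 -0.2 -0.4] T [-0.06 -0.05 -0.  ] w 27.1
shift tool mm [0.3 0.8 5.3]
```

>>> carry_out --deltas '[0, 0, 0, 0, 0.0003, 0.002, 1, 0, 0, 0, 0, 0, 0.001, 1, 0, 0, 0, 0, 0, 0.0005, 1, 0, 0, 0, 0, 0, 0, 1]'

```text
clock: 16.75
eef_pos: [490.9, 330.0, 108.3]
tool_rot: [-3.141, 0.0, 1.671]
force: [0.2, -0.7, -1.4]
width: 27.5
gripper_force: 64.1
```

>>> carry_out --deltas '[0, 0, 0, 0, 0, 0.0005, 1, 0, 0, 0, 0, 0, 0.0005, 1, 0, 0, 0, 0, 0, 0, 1]'

```text
clock: 17.12
eef_pos: [490.9, 330.0, 107.3]
tool_rot: [-3.141, 0.0, 1.671]
force: [-0.6, -1.1, -1.5]
width: 27.5
gripper_force: 64.1
```

>>> carry_out --deltas '[0, 0, 0, 0, 0.0003, 0.0005, 1, 0, 0, 0, 0, 0, 0.0005, 1, 0, 0, 0, 0, 0, 0, 1]'

```text
clock: 17.5
eef_pos: [491.3, 330.1, 106.4]
tool_rot: [-3.141, 0.0, 1.671]
force: [0.1, 0.0, -0.9]
width: 27.1
gripper_force: 64.4
```

>>> carry_out --deltas '[0, 0, 0, 0, 0, 0.0005, 1, 0, 0, 0, 0, 0, 0.0005, 1, 0, 0, 0, 0, 0, 0, 1]'

```text
clock: 17.88
eef_pos: [491.3, 330.1, 106.3]
tool_rot: [-3.141, -0.0, 1.671]
force: [-1.7, -0.1, 7.4]
width: 27.4
gripper_force: 65.3
```

In contact (7 N). Releasing and rising.

>>> carry_out --deltas '[0, 0, 0, 0, 0, -0.0003, 0.5, 0, 0, 0, 0, 0, 0, 0, 0, 0, 0, 0, 0, 0, -0.5, 0, 0, 0, 0, 0, 0, -1, 0, 0, 0, 0, 0, 0, -1, 0, 0, 0, 0, 0, 0, -1]'

```text
clock: 18.62
eef_pos: [491.3, 330.0, 105.6]
tool_rot: [-3.141, 0.0, 1.671]
force: [-0.4, 0.1, 0.5]
width: 85.4
gripper_force: 0.0
```

>>> carry_out --deltas '[0, 0, 0, 0, 0, -0.01, -1, 0, 0, 0, 0, 0, -0.02, -1, 0, 0, 0, 0, 0, -0.03, -1, 0, 0, 0, 0, 0, -0.04, -1, 0, 0, 0, 0, 0, -0.04, -1, 0, 0, 0, 0, 0, -0.02, -1, 0, 0, 0, -0.03, 0, 0, -1, 0, 0, 0, -0.05, 0, 0, -1, 0, 0, 0, -0.05, 0, 0, -1, 0, 0, 0, -0.03, 0, 0, -1, 0, 0, 0, 0, 0, 0, -1]'

```text
clock: 20.0
eef_pos: [507.9, 167.7, 266.9]
tool_rot: [3.141, 0.001, 1.665]
force: [0.2, 0.8, -0.8]
width: 85.5
gripper_force: 0.0
```

Run:
```python
from h import *
totool([491.7,330.5,107])
sc=ctrl.get_image("scene")[:,:,::-1];tp=ctrl.get_image("top")[:,:,::-1]
w=ctrl.get_image("wrist")[:,:,::-1]
cv2.imwrite("pics/w7.png",w);cv2.imwrite("pics/t7.png",tp);cv2.imwrite("pics/s7.png",sc)
f=lambda x:cv2.resize(x,(400,300),interpolation=2)
cv2.imwrite("pics/fin.png",np.vstack([np.hstack([f(sc[160:250,130:250]),f(tp[200:275,115:215])]),np.hstack([f(w),f(sc[200:310,215:361])])]))
```

```text
t 20.0 pos [507.9 167.7 266.9] rot [3.1409e+00 8.0000e-04 1.6654e+00] F [ 0.2  0.8 -0.8] T [ 0.    0.01 -0.03] w 85.5
shift tool mm [163.7  -0.9 159.7]
```

View pics/fin.png

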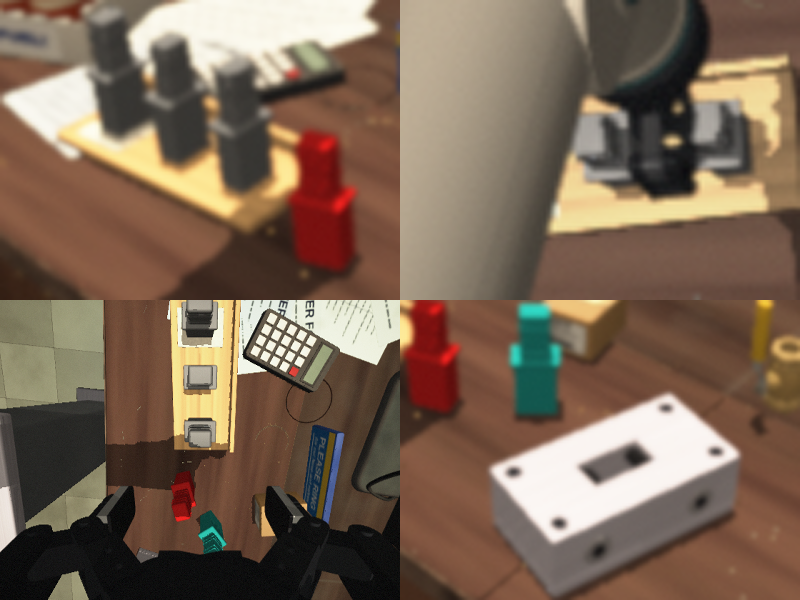

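The three bungs stand upright in line (columns of about 199 to 200 in the wrist panel), the new one squarely on the card. The block stands empty in its old place. Handing in.

```bash
python3 -c "
from cell import ctrl
print(ctrl.finish_job())"
```

```text
the job is handed in; nothing more can be done
None
```

I rocked the bung out of the block and stood it upright on the card, in line and square with the other two. The block stayed in place in the camera checks, and I handed the job in at about 20 s; no verdict came back.

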